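# Open the ratchet jaw of a tasting-cup rack

## Task

A row of lidded tea-tasting cups is shut into its rack by a ratchet jaw. With the fingertips, press the black release pad on the jaw fully down and, keeping it down, push the jaw by the upright tab next to the pad, away from the cups, all the way back to the stop at the end of its bar; then let go and move clear. Nothing needs gripping: leave the cups and the bowl standing where they are, not knocked or lifted.

Things in the scene. Friction and masses are not known exactly. Their poses are not given: they have to be found in the camera images.
- rack: Wooden cup rack fixed to the table, base 170 x 370 x 12 mm, origin at table height. Its y axis runs along the steel bar, from the cups (-y) to the bar's end stop (+y, face at y 134 mm, 62 mm high). Bar at x 55 mm, z 34 to 54 mm, ratchet teeth every 10 mm on its underside. Two cups stand at x -5 mm between an end plate (y -200 mm) and the jaw.
- jaw (a joint): Sliding aluminium jaw on the bar, 0 (closed on the cups) to 0.13 m (fully back against the end stop), growing along the rack's +y. Friction about 2.5 N. Unless the release pad is held down, the ratchet locks it against +y after at most one 10 mm tooth. Its face plate towards the cups is 130 mm wide, top at 68 mm.
- release (a joint): Travel of the release pad, 0 (up) to 0.010 m (fully down). The ratchet is free from about 0.007 m on. A spring lifts it when let go: 2.5 N at the top, 5 N fully down, then a hard stop. It may rest up to 6 mm down where the pawl rides on a tooth.
- pad (a point): Centre of the top of the release pad: level ribbed black plastic plate, 50 x 50 mm, 79 mm above the table when up, 69 mm fully down. It rides on the jaw; axes parallel to the rack's. Free from above, from both x sides and, above 68 mm, from -y as far as the cups; on +y the push tab begins 28 mm from the pad's centre.
- tab (a point): Middle of the face to push: the pad's side of the jaw's upright aluminium tab, 54 mm wide (rack x), 10 mm thick (y), top 112 mm above the table, 33 mm above the raised pad. This point is 96 mm above the table, 28 mm along +y from the pad's centre. Axes parallel to the rack's.
- cup_a_mid (a point): Centre (40 mm above its foot) of a white china lidded cup in the rack: 62 mm diameter, 88 mm high with its lid and knob (one piece), a handle on its -x side. To be left alone.
- cup_b_mid (a point): Centre (40 mm above its foot) of the like cup in the rack next to the jaw. To be left alone.
- cup_c_mid (a point): Centre (40 mm above its foot) of a like lidded cup standing on the table beside the rack. To be left alone.
- bowl_mid (a point): Centre (28 mm above its foot) of an empty white china tasting bowl, 110 mm across, 55 mm high, on the table beside the rack. To be left alone.

How it is judged:
On the way, in this order (a step that is already met when the one before it is completed fails the run):
1. the release pad is pressed down (value of joint release above 0.0055 m), for 0.1 s.
2. the jaw is pushed back to the end of its bar (value of joint jaw above 0.122 m), for 0.1 s.
At the end, for the whole second after the job is handed in: The jaw rests within 8 mm of the end stop of its bar, the release pad has come back up, and the cups and the bowl stand upright within 20 mm of where they were (value of joint jaw above 0.122 m and velocity of joint jaw below 0.01 m/s and value of joint release below 0.0075 m and distance of each of cup_a_mid, cup_b_mid, cup_c_mid, bowl_mid from where it was at the start of the episode below 0.02 m and angle between each of cup_a_mid, cup_b_mid, cup_c_mid, bowl_mid's own z axis and vertical below 0.15 rad); the robot touches nothing.
It fails at once if a cup or the bowl is knocked, pushed or carried off by more than 20 mm (distance of any of cup_a_mid, cup_b_mid, cup_c_mid, bowl_mid from where it was at the start of the episode above 0.02 m).
It fails at once if a cup or the bowl is lifted by more than 10 mm (height (world z) of any of cup_a_mid, cup_b_mid above 0.062 m or height (world z) of cup_c_mid above 0.05 m or height (world z) of bowl_mid above 0.038 m).
It also fails if it takes over 35 s, if anything falls off the work surface, if the arm or the gripper's body presses on something with over 40 N, if the wrist force passes 120 N, or if a joint passes its speed limit or range.

## Robot

A 7-joint arm with a two-finger parallel gripper is mounted at the origin on the work surface. World frame = base frame: x ahead of the robot, y to its left, z up, the work surface at z = 0. Lengths are in m, angles in rad, forces in N, time in s.
With the tool pointing down it reaches from about 0.35 to 0.9 m from the base axis. Payload 8.1 kg.
Tool frame: the origin (TCP) lies on the centre line of the jaws, within the pads' length; the fingertips stand 17 mm ahead of it and the grasp point (between the pads) lies 2 mm behind it; z points along the fingers, y is the direction in which the jaws open and shut (so a half turn about z gives the same grasp; the last joint's range is limited). The gripper opens to 92 mm and grips with 3 to 60 N. Pads are 19 mm wide; open, the fingers measure 130 mm over their backs; the gripper's body (75 mm by 190 mm) begins 47 mm behind the grasp point.
Start: joints at [1.093, 0.434, 0.025, 1.573, -0.012, 1.134, -0.075], TCP at [0.229, -0.582, 0.244] pointing down, gripper open.
Joint ranges: [-2.62, 2.62], [-0.44, 2.09], [-1.27, 1.32], [0.08, 2.57], [-1.32, 4.46], [0.12, 2], [-2.74, 2.74]. Speed limits (rad/s): [2.22, 2.22, 3.01, 3.01, 3.14, 3.14, 3.14].

## Interface

Orientations are given as a rotation vector (axis times angle).
In Python, from cell import arm, imaging, job gives the robot as it stands.
- The arm moves only by the tool jog_arm, never from a script. Its argument "moves" is a list of rows, each an object with "fingers": the closure, from -1 (fully open) to 1 (shut); "xyz": the shift along the tool's x, y, z in cm, a list of three; "angular": the turn, a rotation vector about the tool's x, y, z in rad, a list of three. In form: [{"fingers": fingers, "xyz": [dx, dy, dz], "angular": [ax, ay, az]}, ...]. A call has 1 to 12 rows; each row is the pose to reach, as a shift and turn from the pose commanded when the call began, along the tool's axes at that moment; what a row does not reach only later rows make up. A row lasts 1/8 s, in which the tool goes at most 62.5 mm and 10.7 degrees, less where a joint would pass 70% of its speed; a pose out of reach is approached as far as the arm can. A call with a gripper value outside its range is refused whole. The fingers move at their own pace and stop on an object; "grip_force" is the grip in N (left out, the last holds). Time passes only in rows, so rows that repeat a pose let the fingers close. It gives the time, the measured TCP pose, the force and the opening at its end, in the units of the state.
- arm.observe(): the state, without advancing time (a new reading comes with each control period).
- imaging.get_image(name): name is "side" or "top" or "wrist"; returns the picture (384x512x3 uint8, red, green, blue); there is no depth.
- imaging.camera_params(name): a dict with "fx", "fy", "cx", "cy" (pixels), "rvec" (rotation vector, rad) and "tvec" (3), from world to camera coordinates, as OpenCV has them; the wrist camera has in their place "hand_eye" (4x4, takes a point from camera to tool coordinates, whose origin is the TCP and whose axes are the flange's). Camera axes: x right, y down, z forward; pixel columns grow to the right and rows downward; lengths in m; the calibration is good to about 2 mm. A picture is of the moment at which its call begins: read the wrist's pose just before it. camera_params takes no time and is no camera call.
- job.sign_off(): hands the job in, once; it reports no verdict.
The state is a dict: "clock": time; "joints": joint angles; "dq": joint speeds; "joint_efforts": joint torques, N m; "position": TCP position; "ee_rot": TCP orientation; "force": force on the tool from outside, world axes, zero at the start; "ft_torque": the same for the moment, N m; "width": opening from 0.0 (shut) to 1.0 (fully open).
Only numpy, scipy, OpenCV 4.12 (cv2) and the standard library are available. Lean on these libraries where they do the work, as an engineer would, in place of code of your own. Each camera call takes 0.05 s, during which the arm holds its last target. There are 200 camera calls.

## Working session

There is one attempt and no reset: what is moved stays moved. The work goes in short steps, Python scripts to look and compute and a tool call to move; the robot and the scene stay as the last step left them, time stands still between calls to the robot, and variables do not carry over. Pictures are saved under pics/ and viewed, about 8 in all and at most 12, crops included, and the job is handed in when it is done.

Besides the shell and the picture viewer there is one more tool, called as name(argument=value, ...) on one line, values as JSON. jog_arm: Moves the arm, as the interface text tells. Its arguments: {"type":"object","properties":{"moves":{"type":"array"},"grip_force":{"type":"number"}},"required":["moves"]}

```bash
mkdir -p pics
python3 - <<'E'
from cell import arm, imaging
import cv2
s=arm.observe(); print({k:s[k] for k in('clock','position','ee_rot','force','width')})
for n in('top','side'):
    im=imaging.get_image(n); cv2.imwrite(f'pics/{n}0.png',im[:,:,::-1]); print(n,imaging.camera_params(n))
E
```

```text
{'clock': 0.0, 'position': array([ 0.22855918, -0.58116865,  0.2429609 ]), 'ee_rot': array([-3.08513433e+00, -5.84828199e-01,  6.79544028e-04]), 'force': array([-0.73422107, -0.08755572, -0.01326171]), 'width': 0.9981279128351224}
top {'fx': 463.96370368643653, 'fy': 463.96370368643653, 'cx': 258.1692371139124, 'cy': 187.40110535549667, 'rvec': array([ 2.11978724, -2.12737879,  0.16727449]), 'tvec': array([0.01227032, 0.61659805, 0.89592501])}
side {'fx': 387.7039300647779, 'fy': 387.7039300647779, 'cx': 257.15330778695795, 'cy': 188.82647886209142, 'rvec': array([ 2.00577974, -0.82147283,  0.46658384]), 'tvec': array([-0.4239787 ,  0.32070843,  0.45325408])}
```

View pics/top0.png

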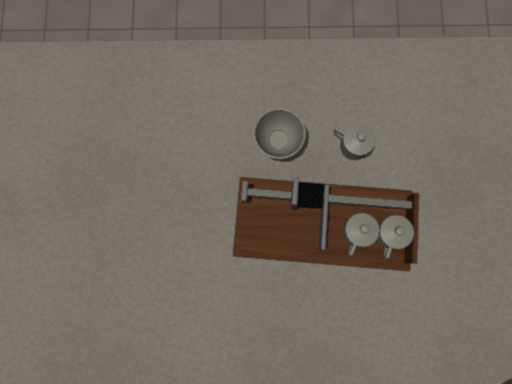

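View pics/side0.png

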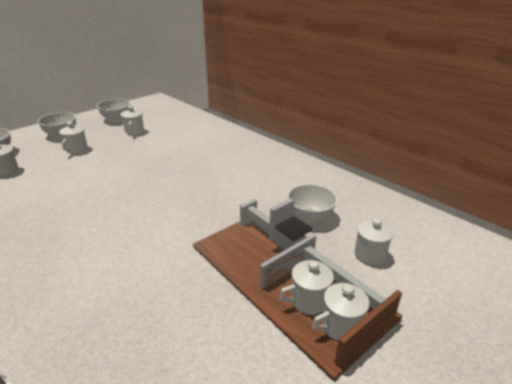

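The top view shows the rack running left–right: cups at (362,230) and (397,232), black pad at about (311,195), tab at (295,193), end stop at (246,191) and the bowl at (280,135). In the side view the pad is at (293,232) and the tab at (283,212).

```bash
cat > h.py <<'E'
import numpy as np, cv2
from cell import imaging
def ray(n,uv,z):
    p=imaging.camera_params(n); R=cv2.Rodrigues(p['rvec'])[0]; c=-R.T@p['tvec']
    d=R.T@np.array([(uv[0]-p['cx'])/p['fx'],(uv[1]-p['cy'])/p['fy'],1]); return c+d*(z-c[2])/d[2]
def proj(n,X):
    p=imaging.camera_params(n); K=np.array([[p['fx'],0,p['cx']],[0,p['fy'],p['cy']],[0,0,1]])
    return cv2.projectPoints(np.float64(X).reshape(-1,1,3),p['rvec'],p['tvec'],K,None)[0].reshape(-1,2)
E
python3 - <<'E'
from h import *
np.set_printoptions(precision=4,suppress=True)
for uv in[(240,178),(418,193),(411,269),(234,256)]: print(uv,ray('top',uv,.012))
for n,(x0,y0,x1,y1) in{'top':(296,178,326,212),'side':(268,212,316,252)}.items():
    g=cv2.imread(f'pics/{n}0.png'); m=np.zeros(g.shape[:2],np.uint8); m[y0:y1,x0:x1]=(g.max(2)<40)[y0:y1,x0:x1]
    k,l,st,ce=cv2.connectedComponentsWithStats(m); i=1+st[1:,4].argmax(); print(n,st[i],ce[i])
    for z in(.073,.079): print(z,ray(n,ce[i],z))
    r=cv2.minAreaRect(np.argwhere(l==i)[:,::-1].astype(np.float32)); print(r,[ray(n,q,.079) for q in cv2.boxPoints(r)])
for n,uv,z in[('top',(280,135),.055),('top',(358,143),.05),('top',(364,230),.1),('top',(399,231),.1)]: print(uv,ray(n,uv,z))
a=cv2.imread('pics/top0.png')[170:275,230:425]; b=cv2.imread('pics/side0.png')[190:290,230:350]
cv2.imwrite('pics/crop.png',np.vstack([cv2.resize(a,(560,300),interpolation=2),cv2.resize(b,(560,300),interpolation=2)]))
E
```

```text
(240, 178) [0.6446 0.0497 0.012 ]
(418, 193) [ 0.6102 -0.3283  0.012 ]
(411, 269) [ 0.4514 -0.3042  0.012 ]
(234, 256) [0.4789 0.0615 0.012 ]
top [296 182  28  27 616] [310.2305 195.2435]
0.073 [ 0.5968 -0.0941  0.073 ]
0.079 [ 0.5959 -0.0935  0.079 ]
((309.7478332519531, 195.78321838378906), (26.075448989868164, 26.208486557006836), 3.8140745162963867) [array([ 0.5706, -0.0646,  0.079 ]), array([ 0.6231, -0.069 ,  0.079 ]), array([ 0.6193, -0.1206,  0.079 ]), array([ 0.5669, -0.1158,  0.079 ])]Traceback (most recent call last):
  File "<stdin>", line 6, in <module>
ValueError: attempt to get argmax of an empty sequence
```

Run:
```python
from h import *
np.set_printoptions(precision=4,suppress=True)
th=-np.deg2rad(4.8); Rz=np.array([[np.cos(th),-np.sin(th),0],[np.sin(th),np.cos(th),0],[0,0,1]])
P=np.array([.5955,-.0935,.079])
L=np.array([[x,y,0] for x,y in[(-25,-25),(25,-25),(25,25),(-25,25)]]+[[x,28,33] for x in(-27,27)]+[[x,38,33] for x in(27,-27)])/1e3
W=P+L@Rz.T
for n,uv,z in[('top',(280,135),.055),('top',(362,138),.085),('top',(364,230),.097),('top',(399,231),.097)]: w=ray(n,uv,z); print(uv,w,Rz.T@(w-P)*1e3)
out=[]
for n,(x,y,w,h,s) in{'top':(230,170,195,105,4),'side':(230,190,120,75,4)}.items():
    g=cv2.imread(f'pics/{n}0.png'); c=cv2.resize(g[y:y+h,x:x+w],None,fx=s,fy=s,interpolation=2)
    c=cv2.convertScaleAbs(c,alpha=1.5)
    for q in (proj(n,W)-[x,y]+.5)*s: cv2.circle(c,tuple(int(v) for v in q),2,(0,255,0),-1)
    out.append(cv2.copyMakeBorder(c[:300],0,0,0,780-c.shape[1],0))
cv2.imwrite('pics/crop.png',np.vstack(out))
```

```text
(280, 135) [ 0.727  -0.0357  0.055 ] [126.183   68.6224 -24.    ]
(362, 138) [ 0.7108 -0.1992  0.085 ] [123.7374 -95.6387   6.    ]
(364, 230) [ 0.5253 -0.193   0.097 ] [ -61.6548 -105.0267   18.    ]
(399, 231) [ 0.5231 -0.2596  0.097 ] [ -58.2195 -171.5285   18.    ]
```

View pics/crop.png

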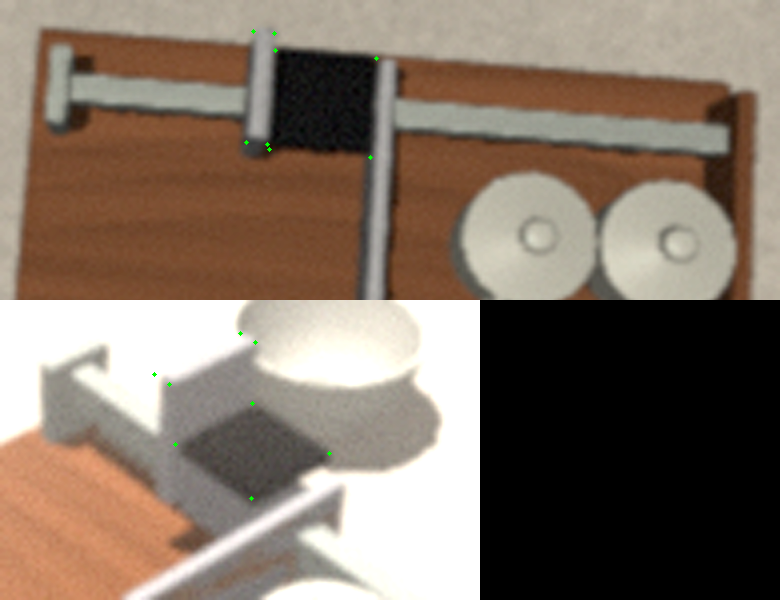

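The projected outline matches the pad in both views to a few mm. Pad centre is about (0.5955, -0.0935), with rack yaw about -4.8°. I'll come in with shut fingers and tool y along the bar.

```bash
cat >> h.py <<'E'
from scipy.spatial.transform import Rotation as Rn
from cell import arm
th=-np.deg2rad(4.8); P=np.array([.5955,-.0935,.079]); Rz=Rn.from_euler('z',th).as_matrix()
def go(local_mm,tipz):   # TCP target in pad-start frame (rack axes), tip height
    T=P+Rz@np.array([*np.array(local_mm)/1e3,0]); T[2]=tipz+.017
    s=arm.observe(); R=Rn.from_rotvec(s['ee_rot']); G=Rn.from_matrix(Rz@np.diag([1,-1,-1]))
    print('t',s['clock'],'F',s['force'].round(2),'w',s['width'],'local',(Rz.T@(s['position']-P)*1e3).round(1),'tipz',s['position'][2]-.017)
    print('xyz cm',(R.inv().apply(T-s['position'])*100).round(2),'ang',(R.inv()*G).as_rotvec().round(3))
E
python3 -c "
from h import *
go((0,5),.2)"
```

```text
t 0.1 F [ 0.54  0.11 -0.51] w 0.9992236198637915 local [-324.8 -516.7  164. ] tipz 0.2260380718157577
xyz cm [ 52.22 -32.41   2.64] ang [-0.001  0.     0.459]
```

jog_arm(moves=[{"fingers": 1, "xyz": [52.2, -32.4, 2.6], "angular": [0, 0, 0.459]}, {"fingers": 1, "xyz": [52.2, -32.4, 2.6], "angular": [0, 0, 0.459]}, {"fingers": 1, "xyz": [52.2, -32.4, 2.6], "angular": [0, 0, 0.459]}, {"fingers": 1, "xyz": [52.2, -32.4, 2.6], "angular": [0, 0, 0.459]}, {"fingers": 1, "xyz": [52.2, -32.4, 2.6], "angular": [0, 0, 0.459]}, {"fingers": 1, "xyz": [52.2, -32.4, 2.6], "angular": [0, 0, 0.459]}, {"fingers": 1, "xyz": [52.2, -32.4, 2.6], "angular": [0, 0, 0.459]}, {"fingers": 1, "xyz": [52.2, -32.4, 2.6], "angular": [0, 0, 0.459]}, {"fingers": 1, "xyz": [52.2, -32.4, 2.6], "angular": [0, 0, 0.459]}, {"fingers": 1, "xyz": [52.2, -32.4, 2.6], "angular": [0, 0, 0.459]}, {"fingers": 1, "xyz": [52.2, -32.4, 2.6], "angular": [0, 0, 0.459]}, {"fingers": 1, "xyz": [52.2, -32.4, 2.6], "angular": [0, 0, 0.459]}], grip_force=20)

```text
clock: 1.6
position: [0.5954, -0.0896, 0.2172]
ee_rot: [3.138, -0.132, -0.002]
force: [0.1, -1.1, -0.1]
width: 0.002
```

```bash
python3 -c "
from h import *
go((0,5),.092)"
```

```text
t 1.6 F [ 0.13 -1.05 -0.11] w 0.001955465752735105 local [ -0.4   3.9 138.2] tipz 0.20016693415377784
xyz cm [ 0.05 -0.12 10.82] ang [ 0.001  0.001 -0.   ]
```

jog_arm(moves=[{"fingers": 1, "xyz": [0, 0, 6], "angular": [0, 0, 0]}, {"fingers": 1, "xyz": [0, 0, 9], "angular": [0, 0, 0]}, {"fingers": 1, "xyz": [0, 0, 10.8], "angular": [0, 0, 0]}, {"fingers": 1, "xyz": [0, 0, 10.8], "angular": [0, 0, 0]}])

```text
clock: 2.1
position: [0.5951, -0.0902, 0.1091]
ee_rot: [3.138, -0.135, -0.003]
force: [0.6, 0.2, 0.6]
width: 0.005
```

Run:
```python
from h import *
go((0,5),.079)
o=[]
for n,(x,y,w,h) in{'top':(250,150,130,100),'side':(220,140,130,100)}.items():
    g=imaging.get_image(n)[:,:,::-1]; o.append(cv2.resize(g[y:y+h,x:x+w],(390,300),interpolation=2))
cv2.imwrite('pics/near.png',np.hstack(o))
```

```text
t 2.1 F [0.55 0.21 0.55] w 0.004709142774063862 local [-0.7  3.3 30.1] tipz 0.09210012956342448
xyz cm [ 0.07 -0.17  1.31] ang [ 0.     0.002 -0.002]
```

View pics/near.png

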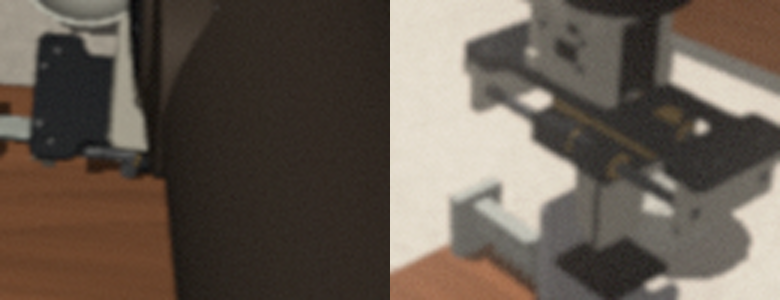

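In the side crop the shut fingers stand over the back part of the pad, next to the tab, around (610,230). The pad is clear below them, so I'll press in steps.

jog_arm(moves=[{"fingers": 1, "xyz": [0, 0, 0.7], "angular": [0, 0, 0]}, {"fingers": 1, "xyz": [0, 0, 1.3], "angular": [0, 0, 0]}, {"fingers": 1, "xyz": [0, 0, 1.8], "angular": [0, 0, 0]}, {"fingers": 1, "xyz": [0, 0, 2.2], "angular": [0, 0, 0]}, {"fingers": 1, "xyz": [0, 0, 2.2], "angular": [0, 0, 0]}])

```text
clock: 2.82
position: [0.5963, -0.0891, 0.0877]
ee_rot: [3.139, -0.132, 0.001]
force: [-0.3, -0.8, 4.4]
width: 0.007
```

```bash
python3 -c "
from h import *
go((0,5),.067)"
```

```text
t 2.825 F [-0.26 -0.76  4.41] w 0.006662110685272128 local [0.4 4.5 8.7] tipz 0.07073932044658149
xyz cm [-0.04 -0.05  0.37] ang [ 0. -0. -0.]
```

jog_arm(moves=[{"fingers": 1, "xyz": [0, 0, 0.2], "angular": [0, 0, 0]}, {"fingers": 1, "xyz": [0, 0, 0.35], "angular": [0, 0, 0]}, {"fingers": 1, "xyz": [0, 0, 0.35], "angular": [0, 0, 0]}])

```text
clock: 3.2
position: [0.5965, -0.0891, 0.0861]
ee_rot: [3.139, -0.133, 0.002]
force: [-5.1, 0.2, 20.7]
width: 0.003
```

```bash
python3 -c "
from h import *
go((0,20),.067)"
```

```text
t 3.2 F [-5.07  0.24 20.7 ] w 0.0031692029450987353 local [0.6 4.5 7.1] tipz 0.0690696793763725
xyz cm [-0.06 -1.55  0.21] ang [ 0.    -0.002 -0.001]
```

The pad is on its hard stop at 20.7 N, with the tip at 69 mm. I'll ease off a little and push along tool -y.

jog_arm(moves=[{"fingers": 1, "xyz": [0, -0.4, -0.05], "angular": [0, 0, 0]}, {"fingers": 1, "xyz": [0, -0.8, -0.05], "angular": [0, 0, 0]}, {"fingers": 1, "xyz": [0, -1.3, -0.05], "angular": [0, 0, 0]}, {"fingers": 1, "xyz": [0, -1.9, -0.05], "angular": [0, 0, 0]}, {"fingers": 1, "xyz": [0, -2.5, -0.05], "angular": [0, 0, 0]}, {"fingers": 1, "xyz": [0, -3.0, -0.05], "angular": [0, 0, 0]}, {"fingers": 1, "xyz": [0, -3.0, -0.05], "angular": [0, 0, 0]}])

```text
clock: 4.08
position: [0.599, -0.059, 0.0862]
ee_rot: [3.139, -0.132, 0.002]
force: [-2.8, 0.1, 17.2]
width: 0.005
```

Run:
```python
from h import *
go((0,130),.067)
g=imaging.get_image('side')[:,:,::-1][130:280,180:380]
cv2.imwrite('pics/push.png',cv2.resize(g,(600,450),interpolation=2))
```

```text
t 4.075 F [-2.75  0.12 17.24] w 0.005489741116581491 local [ 0.6 34.7  7.2] tipz 0.06916016029262574
xyz cm [-0.07 -9.53  0.22] ang [ 0.    -0.002 -0.   ]
```

View pics/push.png

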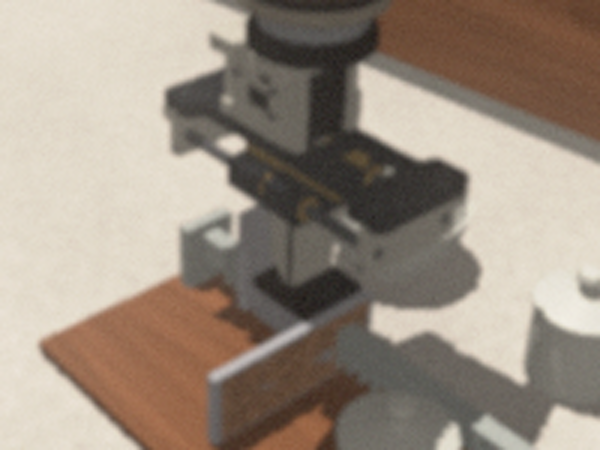

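The jaw moves with the fingers, with the pad down and the tab now closer to the end stop at (205,245). Pushing on.

jog_arm(moves=[{"fingers": 1, "xyz": [0, -0.5, 0], "angular": [0, 0, 0]}, {"fingers": 1, "xyz": [0, -1.1, 0], "angular": [0, 0, 0]}, {"fingers": 1, "xyz": [0, -1.7, 0], "angular": [0, 0, 0]}, {"fingers": 1, "xyz": [0, -2.3, 0], "angular": [0, 0, 0]}, {"fingers": 1, "xyz": [0, -2.9, 0], "angular": [0, 0, 0]}, {"fingers": 1, "xyz": [0, -3.5, 0], "angular": [0, 0, 0]}, {"fingers": 1, "xyz": [0, -4.0, 0], "angular": [0, 0, 0]}, {"fingers": 1, "xyz": [0, -4.0, 0], "angular": [0, 0, 0]}])

```text
clock: 5.12
position: [0.6025, -0.0191, 0.0862]
ee_rot: [-3.139, 0.132, -0.003]
force: [-4.1, 0.3, 14.7]
width: 0.007
```

Run:
```python
from h import *
go((0,130),.067)
```

```text
t 5.125 F [-4.12  0.31 14.72] w 0.007012945141695556 local [ 0.7 74.8  7.2] tipz 0.06916006186214003
xyz cm [-0.08 -5.52  0.22] ang [-0.    -0.002 -0.   ]
```

jog_arm(moves=[{"fingers": 1, "xyz": [0, -0.5, 0], "angular": [0, 0, 0]}, {"fingers": 1, "xyz": [0, -1.0, 0], "angular": [0, 0, 0]}, {"fingers": 1, "xyz": [0, -1.5, 0], "angular": [0, 0, 0]}, {"fingers": 1, "xyz": [0, -2.0, 0], "angular": [0, 0, 0]}, {"fingers": 1, "xyz": [0, -2.5, 0], "angular": [0, 0, 0]}, {"fingers": 1, "xyz": [0, -3.0, 0], "angular": [0, 0, 0]}, {"fingers": 1, "xyz": [0, -3.5, 0], "angular": [0, 0, 0]}, {"fingers": 1, "xyz": [0, -3.5, 0], "angular": [0, 0, 0]}])

```text
clock: 6.12
position: [0.6049, 0.006, 0.0861]
ee_rot: [3.128, -0.143, 0.001]
force: [-5.1, -24.9, 19.5]
width: 0.004
```

Run:
```python
from h import *
go((0,130),.067)
```

```text
t 6.125 F [ -5.14 -24.9   19.46] w 0.003690267603615364 local [ 1.1 99.9  7.1] tipz 0.06910385840448771
xyz cm [-0.13 -3.01  0.18] ang [ 0.01  -0.001 -0.008]
```

Run:
```python
from h import *
g=imaging.get_image('side')[:,:,::-1][130:280,180:380]
cv2.imwrite('pics/end.png',cv2.resize(g,(800,600),interpolation=2))
```

```text
(no output)
```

View pics/end.png

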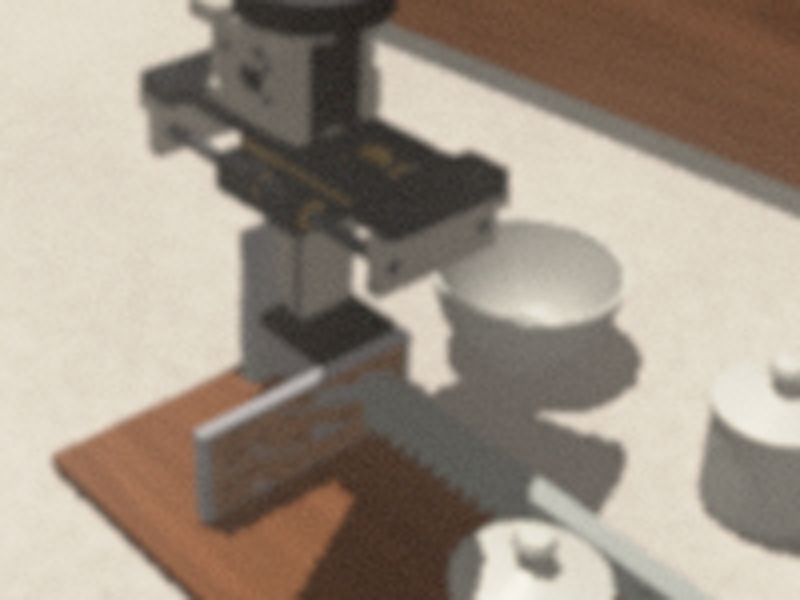

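The tab hides the end stop at (265,300), so the jaw is against it; resistance rose to 25 N there. I'll relieve the push partly, without dragging the jaw, and lift straight up.

jog_arm(moves=[{"fingers": 1, "xyz": [0, 0.5, -0.2], "angular": [0, 0, 0]}, {"fingers": 1, "xyz": [0, 0.7, -1.5], "angular": [0, 0, 0]}, {"fingers": 1, "xyz": [0, 1.2, -3], "angular": [0, 0, 0]}, {"fingers": 1, "xyz": [0, 1.4, -6], "angular": [0, 0, 0]}, {"fingers": 1, "xyz": [0, 1.4, -11], "angular": [0, 0, 0]}, {"fingers": 1, "xyz": [0, 1.4, -16], "angular": [0, 0, 0]}, {"fingers": 1, "xyz": [-12, 1.4, -20], "angular": [0, 0, 0]}, {"fingers": 1, "xyz": [-12, 1.4, -20], "angular": [0, 0, 0]}, {"fingers": 1, "xyz": [-16, 1.4, -20], "angular": [0, 0, 0]}, {"fingers": 1, "xyz": [-16, 1.4, -20], "angular": [0, 0, 0]}, {"fingers": 1, "xyz": [-16, 1.4, -20], "angular": [0, 0, 0]}])

```text
clock: 7.55
position: [0.4448, 0.0154, 0.2854]
ee_rot: [-3.139, 0.131, -0.002]
force: [0.5, 0.8, -0.1]
width: 0.007
```

Run:
```python
from h import *
go((0,100),.2)
o=[]
for n,(x,y,w,h) in{'top':(225,110,200,150),'side':(180,170,200,150)}.items():
    g=imaging.get_image(n)[:,:,::-1]; o.append(cv2.resize(g[y:y+h,x:x+w],(400,300),interpolation=2))
cv2.imwrite('pics/fin.png',np.hstack(o))
```

```text
t 7.55 F [ 0.51  0.83 -0.12] w 0.007026350466535502 local [-159.3   95.9  206.4] tipz 0.26836784467863917
xyz cm [15.92 -0.4   6.86] ang [-0.    -0.001  0.   ]
```

View pics/fin.png

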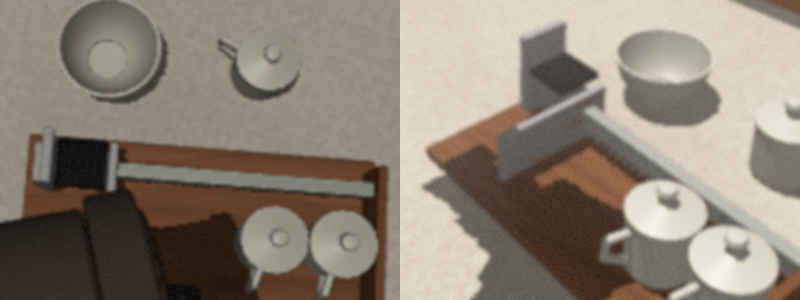

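Run:
```python
from h import *
im=imaging.get_image('top')[:,:,::-1]; x0,y0,x1,y1=246,175,284,206
m=np.zeros(im.shape[:2],np.uint8); m[y0:y1,x0:x1]=(im.max(2)<40)[y0:y1,x0:x1]
k,l,st,ce=cv2.connectedComponentsWithStats(m); i=1+st[1:,4].argmax(); print(st[i])
print('pad local mm',[(Rz.T@(ray('top',ce[i],z)-P)*1e3).round(1) for z in(.073,.079)])
c=ray('top',(240,178),.012); d=ray('top',(418,193),.012); print('base ends local',Rz.T@(c-P)*1e3,Rz.T@(d-P)*1e3)
old=cv2.imread('pics/top0.png')[165:220,225:345]; cv2.imwrite('pics/cmp.png',np.vstack([cv2.resize(a,(720,290),interpolation=2) for a in(old,im[165:220,225:345])]))
```

```text
[251 179  28  27 607]
pad local mm [array([ 1.7, 90.3, -6. ]), array([ 0.7, 90.2, -0. ])]
base ends local [ 36.94907114 146.7978479  -67.        ] [  34.26293657 -232.75819021  -67.        ]
```

View pics/cmp.png

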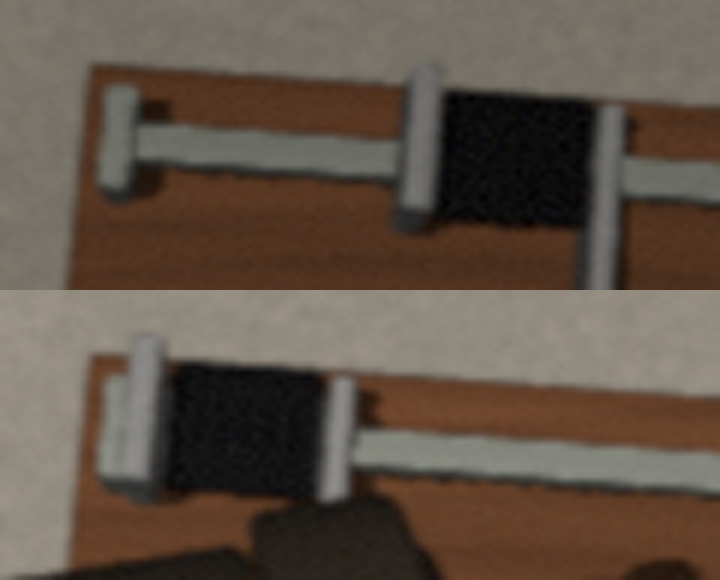

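Run:
```python
from h import *
def L(uv,z): return (Rz.T@(ray('top',uv,z)-P)*1e3).round(1)
print('stop face',L((225+139/6,165+100/5.27),.062),'stop outer',L((225+105/6,165+100/5.27),.062))
for o,x in(('old',405),('new',131)): print(o,'tab outer top',L((225+x/6,165+(70 if o=='old' else 50)/5.27),.112))
for uv in[(240,178),(234,256),(411,269)]: print(L(uv,.012))
```

```text
stop face [ 16.4 125.6 -17. ] stop outer [ 15.5 137.  -17. ]
old tab outer top [25.2 38.8 33. ]
new tab outer top [ 25.8 127.1  33. ]
[ 36.9 146.8 -67. ]
[-129.1  144.7  -67. ]
[-125.9 -222.   -67. ]
```

The tab's back face measures 127 mm against the stop face at 126 mm, so the jaw is on its stop. The arm is clear, and I'm handing in.

```bash
python3 -c "
from cell import job
print(job.sign_off())"
```

```text
the job is handed in; nothing more can be done
None
```

I pressed the release pad to its hard stop with the shut fingertips and pushed the jaw back to the end stop with the pad held down. I then lifted clear and handed the job in with the clock at about 7.6 s.

- **Pad:** it bottomed out with the fingertips at 69 mm and about 21 N of downward force. I did not measure its height after letting go. Nothing touches it now, so only the spring holds it up.
- **Jaw:** it moved about 90 mm, not the full 130 mm, and then met about 25 N of resistance. It seems to have started roughly 40 mm open, because there was a gap of about 38 mm to the nearest cup. In the last picture the tab's back face is at 127 mm and the stop face at 126 mm, the same within about 2 mm.
- **Cups and bowl:** in the last pictures the bowl and all three cups stand upright and look unmoved, though I did not measure their positions again. The contact force was back near zero once the arm was clear.
- **Disagreement:** the stop face worked out from the rack's base outline, taking the origin at its middle, came to about 96 mm. Measured directly in the image it was 126 mm. I relied on the direct measurement, since it fits the contact force.

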